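# Slide the solder carrier out over the instrument's edge

## Task

The solder carrier (the black plate with the green circuit board) lies flat and a little askew on top of the olive instrument. Without gripping or lifting it, push it with the fingertips towards the front edge above the knobs until 30 mm of it (a quarter of its length) overhangs and it lies square to that edge, so that oven tongs can take its end. Leave everything else where it stands, and finish with the arm clear.

Things in the scene. Friction and masses are not known exactly. Their poses are not given: they have to be found in the camera images.
- instrument: heavy bench instrument that does not move: olive box with a flat smooth top, 300 mm deep (its x), 430 mm wide (its y), top 88 mm above the bench. Origin: centre of its underside, at bench height. Its +x axis points out of its front panel (grey-blue, with knobs and two bow handles), which looks away from the robot, within about 20 degrees. The handles and knobs stay below the top
- front_edge (a point): middle of the instrument's front top edge, 150 mm from its origin along its x and 88 mm up; same axes as the instrument. The edge runs along y, and x points out over the bench in front
- carrier: solder carrier: loose flat black rectangular plate, 120 (its x) x 90 (its y) x 8 mm thick, about 250 g, with a 80 x 58 mm green circuit board let into its top (2 mm proud at most). Lies flat on the instrument. Origin: centre of its underside. Its x is its long axis and points roughly (within about 20 degrees) to the instrument's front edge. It slides at a few newtons and stops when the push stops
- carrier_front (a point): middle of the carrier's short end nearer the front edge, at its underside: 60 mm from its origin along its +x. Its x in front_edge's frame is the overhang (negative while it lies behind the edge)
- carrier_rear (a point): middle of the carrier's other short end, at its underside: 60 mm from its origin along -x. At least 60 mm of clear top lies behind the carrier and 30 mm to each side of it for fingers
- paste_jar: bystander, leave alone: white-capped jar, 46 mm across and 45 mm tall, standing on the instrument. Origin: centre of its underside
- solder_spool: bystander, leave alone: flanged metal spool, 52 mm across and 42 mm tall, standing on the instrument. Origin: centre of its underside
- small_blank: bystander, leave alone: small black square plate, 50 x 50 x 8 mm, without circuit board, lying on the instrument (not the carrier). Origin: centre of its underside
- spare_knob: bystander, leave alone: cream control knob, 44 mm across and 24 mm tall, standing on the instrument. Origin: centre of its underside
Mind the look-alikes: they are no part of the job. There is more than one size of the carrier; the job needs the smaller.

How it is judged:
At the end, for the whole second after the job is handed in: The carrier lies flat and still on the instrument's top, its front end 30 mm (+/- 7 mm) beyond the instrument's front edge, its long axis square to that edge within 0.10 rad (about 6 degrees) (x of carrier_front in the frame of front_edge between 0.023 and 0.037 m and angle between the x axis of carrier and the x axis of instrument, either way round below 0.1 rad and angle between carrier's own z axis and vertical below 0.04 rad and z of carrier in the frame of instrument between 0.085 and 0.091 m and contact force between carrier and instrument above 0.5 N and linear speed of carrier below 0.01 m/s and angular speed of carrier below 0.1 rad/s); the robot touches nothing.
It fails at once if the carrier is lifted or tipped: it rises more than 6 mm off the instrument's top or tilts more than 0.1 rad (z of carrier in the frame of instrument above 0.094 m or angle between carrier's own z axis and vertical above 0.1 rad).
It fails at once if the carrier falls off the instrument (z of carrier in the frame of instrument below 0.07 m).
It fails at once if a bystander is moved more than 15 mm (distance of any of paste_jar, solder_spool, small_blank, spare_knob from where it was at the start of the episode above 0.015 m).
It also fails if it takes over 35 s, if anything falls off the work surface, if the arm or the gripper's body presses on something with over 40 N, if the wrist force passes 120 N, or if a joint passes its speed limit or range.

## Robot

A 6-joint arm with a two-finger parallel gripper is mounted at the origin on the work surface. World frame = base frame: x ahead of the robot, y to its left, z up, the work surface at z = 0. Lengths are in m, angles in rad, forces in N, time in s.
With the tool pointing down it reaches from about 0.35 to 0.975 m from the base axis. Payload 4.9 kg.
Tool frame: the origin (TCP) lies midway between the tips of the shut fingers; the grasp point (between the pads) lies 19 mm behind it; z points along the fingers, y is the line along which they close (so a half turn about z gives the same grasp; the last joint's range is limited). The gripper opens to 85 mm and grips with 20 to 120 N. Pads are 22 mm wide; open, the fingers measure 114 mm over their backs; the gripper's body (76 mm by 85 mm) begins 54 mm behind the grasp point. The pads swing forward as they close: fully open they stand 13 mm farther back than shut.
Start: joints at [1.119, 0.053, 1.613, -0, 1.476, -0.119], TCP at [0.204, 0.591, 0.231] pointing down, gripper open.
Joint ranges: [-3.01, 3.01], [-1.01, 2.22], [0.06, 2.58], [-1.02, 4.17], [0.09, 2.62], [-3.14, 3.14]. Speed limits (rad/s): [2.57, 2.57, 3.14, 3.14, 3.14, 3.14].

## Interface

Orientations are given as a rotation vector (axis times angle).
In Python, from station import ctrl, optics, job gives the robot as it stands.
- The arm moves only by the shell command python3 -m jog 'ROWS' [OPENING] [FORCE]. ROWS is JSON, a list of rows, each a list of 2 entries, a list of its own where there are three numbers: the shift along the tool's x, y, z in m, then the turn, a rotation vector about the tool's x, y, z in rad. A call has 1 to 5 rows; each row is the pose to reach, as a shift and turn from the pose commanded when the call began, along the tool's axes at that moment; what a row does not reach only later rows make up. A row lasts 1/10 s, in which the tool goes at most 50 mm and 8.59 degrees, less where a joint would pass 70% of its speed; a pose out of reach is approached as far as the arm can. A call with a gripper value outside its range is refused whole. OPENING is the opening, from 0 (shut) to 1 (fully open), set as the call begins (- or left out, the last holds). The fingers move at their own pace and stop on an object; FORCE is the grip in N (left out, the last holds). Time passes only in rows, so rows that repeat a pose let the fingers close. It gives the time, the measured TCP pose, the force, the opening and the grip force at its end, in the units of the state.
- ctrl.get_obs(): the state, without advancing time (a new reading comes with each control period).
- optics.get_image(name): name is "side" or "top"; returns a dict with "image" (420x560x3 uint8, blue, green, red), "fx", "fy", "cx", "cy" (pixels), "rvec" (rotation vector, rad) and "tvec" (3), from world to camera coordinates, as OpenCV has them. Camera axes: x right, y down, z forward; pixel columns grow to the right and rows downward; lengths in m; the calibration is good to about 2 mm. A picture is of the moment at which its call begins. There is no depth.
- job.finish_job(): hands the job in; it is judged then, once.
The state is a dict: "t": time; "q": joint angles; "dq": joint speeds; "effort": joint torques, N m; "tool_pos": TCP position; "tool_rot": TCP orientation; "contact_force": force on the tool from outside, world axes, zero at the start; "wrist_torque": the same for the moment, N m; "opening": finger opening in m; "grip_force": force on a finger pad.
Only numpy, scipy, OpenCV 4.12 (cv2) and the standard library are available. Lean on these libraries where they do the work, as an engineer would, in place of code of your own. Each camera call takes 0.05 s, during which the arm holds its last target. There are 200 camera calls.

## Working session

There is one attempt and no reset: what is moved stays moved. The work goes in short steps, Python scripts to look and compute and a shell command to move; the robot and the scene stay as the last step left them, time stands still between calls to the robot, and variables do not carry over. Pictures are saved under pics/ and viewed, at most 10 in all, crops included, and the job is handed in when it is done.

```bash
mkdir -p pics; ls
python3 - <<'E'
from station import ctrl, optics
import cv2
for n in("top","side"):
    d=optics.get_image(n);cv2.imwrite(f"pics/{n}0.png",d["image"]);print({k:v for k,v in d.items() if k!="image"})
o=ctrl.get_obs();print(o["t"],o["tool_pos"],o["tool_rot"],o["opening"])
E
```

```text
pics
{'fx': 446.03134258489257, 'fy': 446.03134258489257, 'cx': 283.57487409932224, 'cy': 201.83205643231176, 'rvec': array([ 2.17700712, -2.11775639,  0.12927893]), 'tvec': array([0.07242183, 0.49292209, 0.92564704])}
{'fx': 431.99070413594836, 'fy': 431.99070413594836, 'cx': 279.8281902609158, 'cy': 211.23266441684711, 'rvec': array([ 2.39695571, -0.70777751,  0.23138553]), 'tvec': array([-0.36971585,  0.28669913,  0.84166894])}
0.1 [0.20393236 0.59021111 0.23019829] [-5.20208280e-01 -3.09770085e+00  2.74914577e-03] 0.08537548361093424
```

View pics/top0.png

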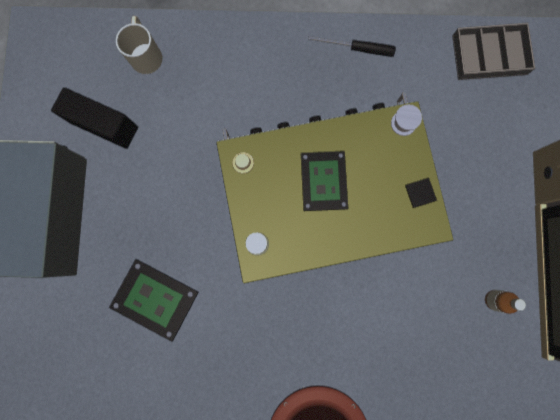

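View pics/side0.png

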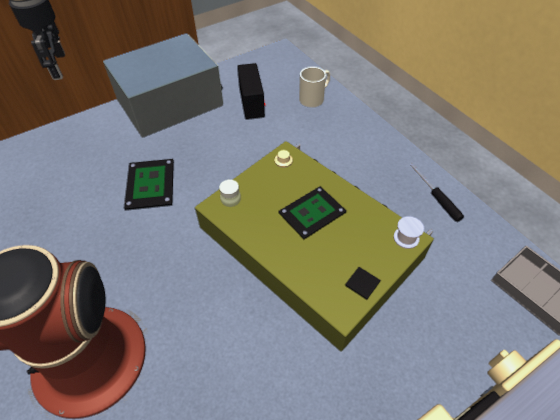

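The top view has two carriers with boards, at (325,181) on the olive instrument and at (153,300) on the bench. The one on the instrument fits the description, and it also looks smaller. The blank is at (421,193), the jar at (256,243), the spool at (407,120) and the knob at (243,162). I'll confirm with an enlarged crop.

Run:
```python
import cv2
i=cv2.imread("pics/top0.png")
cv2.imwrite("pics/crop0.png",cv2.resize(i[90:290,210:460],None,fx=3,fy=3,interpolation=cv2.INTER_CUBIC))
```

```text
(no output)
```

View pics/crop0.png

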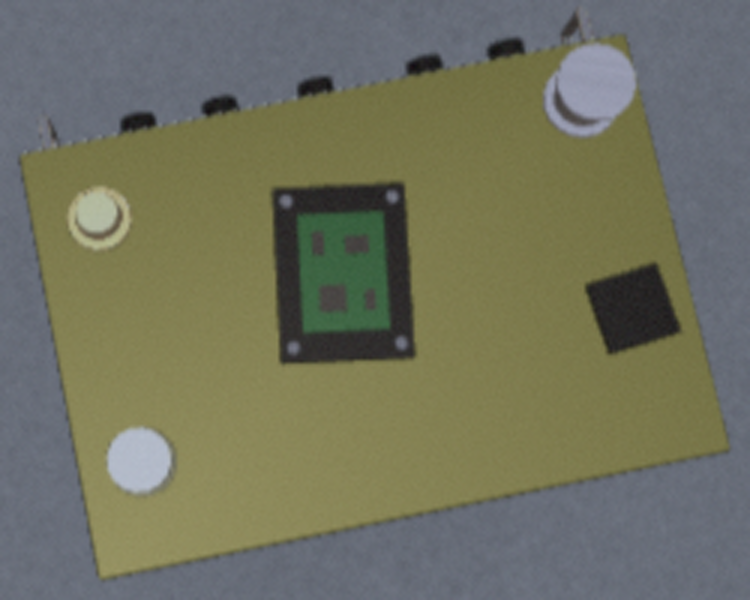

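The crop shows the carrier on the instrument with corners at crop pixels (273,189), (403,183), (414,356) and (281,363). The instrument's corners are (22,156), (625,36), (729,450) and (101,578).

```bash
cat > h.py <<'E'
import numpy as np, cv2
from scipy.spatial.transform import Rotation as R
from station import ctrl, optics
K=np.array([[446.03134,0,283.57487],[0,446.03134,201.83206],[0,0,1]])
rv=np.array([2.17700712,-2.11775639,.12927893]);tv=np.array([.07242183,.49292209,.92564704])
def world(px,z):
    M=R.from_rotvec(rv).as_matrix(); c=-M.T@tv
    r=(np.linalg.inv(K)@np.c_[px,np.ones(len(px))].T).T@M
    return c+r*((z-c[2])/r[:,2])[:,None]
def crop(p,o=(210,90),s=3): return np.array(p,float)/s+np.array(o)-.5+.5/s
def frame(I):   # corners FL FR RR RL -> centre, yaw of x axis (pointing to front)
    d=(I[0]+I[1]-I[2]-I[3])[:2]; l=(I[0]+I[3]-I[1]-I[2])[:2]
    v=d/np.linalg.norm(d)+np.array([l[1],-l[0]])/np.linalg.norm(l)
    return I.mean(0),np.arctan2(v[1],v[0])
E
python3 - <<'E'
from h import *
I=world(crop([(22,156),(625,36),(729,450),(101,578)]),.088)
C=world(crop([(273,189),(403,183),(414,356),(281,363)]),.096)
n=np.linalg.norm
for P in(I,C):
    print(P[:,:2].round(4),'sizes',[round(n(P[i]-P[(i+1)%4]),4) for i in range(4)],frame(P)[0].round(4),'yaw deg',np.degrees(frame(P)[1]))
c,a=frame(I);cc,b=frame(C);A=np.array([[np.cos(a),np.sin(a)],[-np.sin(a),np.cos(a)]])
print('carrier corners in instr',((C-c)[:,:2]@A.T).round(4),(A@(cc-c)[:2]).round(4))
for nm,p,z in(("jar",(140,461),.133),("knob",(98,213),.112),("spool",(597,83),.13),("blank",(633,308),.096)):
    w=world(crop([p]),z)[0];print(nm,w.round(3),(A@(w-c)[:2]).round(3))
o=ctrl.get_obs();print(R.from_rotvec(o["tool_rot"]).as_matrix().round(3))
E
```

```text
[[ 0.605   0.2262]
 [ 0.7011 -0.1884]
 [ 0.4164 -0.2541]
 [ 0.3206  0.1603]] sizes [np.float64(0.4256), np.float64(0.2922), np.float64(0.4253), np.float64(0.2919)] [ 0.5108 -0.014   0.088 ] yaw deg 13.024490249016488
[[ 0.5842  0.0532]
 [ 0.5907 -0.0348]
 [ 0.4727 -0.0434]
 [ 0.4656  0.0451]] sizes [np.float64(0.0883), np.float64(0.1183), np.float64(0.0888), np.float64(0.1189)] [0.5283 0.005  0.096 ] yaw deg 4.204103550706822
carrier corners in instr [[ 0.0867  0.0489]
 [ 0.0731 -0.0383]
 [-0.0437 -0.02  ]
 [-0.0307  0.0678]] [0.0214 0.0146]
jar [0.397 0.134 0.133] [-0.078  0.17 ]
knob [0.561 0.17  0.112] [0.09  0.168]
spool [ 0.653 -0.157  0.13 ] [ 0.106 -0.172]
blank [ 0.509 -0.189  0.096] [-0.041 -0.17 ]
[[-0.945  0.327 -0.001]
 [ 0.327  0.945 -0.002]
 [ 0.    -0.002 -1.   ]]
```

Only the carrier on the instrument measures about 120x90 mm, so it is the one. It is 8.8° off square and has to move about 99 mm. I'll go behind it with the fingers part-closed and tool y along the edge.

```bash
python3 -m jog '[[[-0.027,-0.033,0],[0,0,0]],[[-0.054,-0.067,0],[0,0,0]],[[-0.081,-0.100,0],[0,0,0]],[[-0.108,-0.133,0],[0,0,0]],[[-0.135,-0.167,0],[0,0,0]]]' 0.6 20
python3 -m jog '[[[-0.027,-0.033,0],[0,0,0]],[[-0.054,-0.067,0],[0,0,0]],[[-0.081,-0.100,0],[0,0,0]],[[-0.108,-0.133,0],[0,0,0]],[[-0.135,-0.167,0],[0,0,0]]]'
python3 -m jog '[[[-0.027,-0.033,0],[0,0,-0.12]],[[-0.054,-0.067,0],[0,0,-0.24]],[[-0.081,-0.100,0],[0,0,-0.36]],[[-0.108,-0.133,0],[0,0,-0.48]],[[-0.135,-0.167,0],[0,0,-0.56]]]'
python3 -m jog '[[[0,0,0],[0,0,0]]]'
python3 - <<'E'
from h import *
o=ctrl.get_obs();m=R.from_rotvec(o["tool_rot"]).as_matrix();p=o["tool_pos"];d=np.array([.4244,-.0176,.12])-p
print(o["t"],p,m.round(3),o["contact_force"],o["opening"],'tool shift',m.T@d,'yaw y',np.degrees(np.arctan2(m[1,1],m[0,1])))
E
```

```text
t: 0.6
tool_pos: [0.2772, 0.387, 0.2307]
tool_rot: [-0.519, -3.098, 0.001]
contact_force: [0.1, 0.0, -0.5]
opening: 0.0516
grip_force: 0.0
t: 1.1
tool_pos: [0.3502, 0.1852, 0.2309]
tool_rot: [0.519, 3.098, 0.0]
contact_force: [0.7, -0.4, -0.1]
opening: 0.0512
grip_force: 0.0
t: 1.6
tool_pos: [0.4233, -0.0166, 0.231]
tool_rot: [-0.363, 3.12, 0.0]
contact_force: [0.5, 0.7, -0.1]
opening: 0.0509
grip_force: 0.0
t: 1.7
tool_pos: [0.4238, -0.0195, 0.2309]
tool_rot: [0.347, -3.121, 0.002]
contact_force: [0.1, 0.5, -0.2]
opening: 0.0513
grip_force: 0.0
1.7 [ 0.42384516 -0.0195295   0.23087565] [[-0.976 -0.219 -0.001]
 [-0.219  0.976 -0.001]
 [ 0.001 -0.001 -1.   ]] [ 0.12670398  0.46748489 -0.20639574] 0.05127945240688394 tool shift [-0.00109152  0.00188859  0.11087237] yaw y 102.67756726314663
```

```bash
python3 -m jog '[[[0,0.001,0.04],[0,0,-0.006]],[[0,0.002,0.08],[0,0,-0.006]],[[0,0.002,0.115],[0,0,-0.006]],[[0,0.002,0.131],[0,0,-0.006]],[[0,0.002,0.131],[0,0,-0.006]]]'
python3 - <<'E'
from h import *
for n,(x,y) in(("top",(210,90)),("side",(230,160))):
    i=optics.get_image(n)["image"][y:y+150,x:x+190]
    cv2.imwrite(f"pics/{n}1.png",cv2.resize(i,None,fx=4,fy=4,interpolation=cv2.INTER_CUBIC))
a=cv2.imread("pics/top1.png");b=cv2.imread("pics/side1.png");cv2.imwrite("pics/both1.png",cv2.resize(np.vstack([a,b]),(380,600)))
print(ctrl.get_obs()["tool_pos"])
E
```

```text
t: 2.2
tool_pos: [0.4199, -0.0121, 0.0967]
tool_rot: [0.365, -3.113, -0.004]
contact_force: [0.1, -0.7, 0.8]
opening: 0.0513
grip_force: 0.0
[ 0.42280293 -0.01282715  0.10056174]
```

View pics/side1.png

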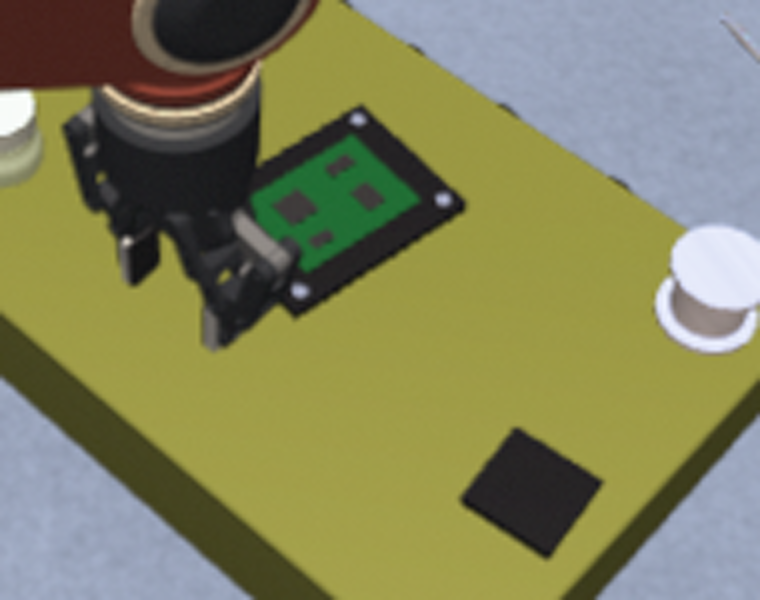

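The side crop shows both fingertips (about (140,280) and (215,345)) on the clear top behind the carrier's rear end, with the carrier untouched. Next I'll feel for the top surface.

```bash
for k in 1; do python3 -m jog '[[[0,0,0.006],[0,0,0]],[[0,0,0.009],[0,0,0]],[[0,0,0.009],[0,0,0]]]'
python3 -m jog '[[[0,0,0.002],[0,0,0]],[[0,0,0.002],[0,0,0]]]'
python3 -m jog '[[[0,0,0.002],[0,0,0]],[[0,0,0.002],[0,0,0]]]'; done | grep -E 'pos|force'
```

```text
tool_pos: [0.423, -0.0132, 0.0916]
contact_force: [-0.1, 1.1, -0.1]
grip_force: 0.0
tool_pos: [0.4228, -0.0132, 0.0893]
contact_force: [-0.4, 0.2, -0.7]
grip_force: 0.0
tool_pos: [0.4227, -0.0132, 0.0871]
contact_force: [-0.0, 0.0, -0.2]
grip_force: 0.0
```

```bash
(python3 -m jog '[[[0,0,0.0015],[0,0,0]],[[0,0,0.0015],[0,0,0]]]'
python3 -m jog '[[[0,0,0.0015],[0,0,0]],[[0,0,0.0015],[0,0,0]]]') | grep -E 'pos|force'
```

```text
tool_pos: [0.4227, -0.0132, 0.0856]
contact_force: [-0.7, 0.3, -0.8]
grip_force: 0.0
tool_pos: [0.4231, -0.0132, 0.0848]
contact_force: [-0.9, -0.8, 2.1]
grip_force: 1.3
```

Contact came at TCP z≈0.085. I'll raise 3.5 mm and push slowly, stopping short to re-measure.

```bash
(python3 -m jog '[[[0,-0.002,-0.0035],[0,0,0]],[[0,-0.004,-0.0035],[0,0,0]]]'
python3 -m jog '[[[-0.006,0,0],[0,0,0]],[[-0.012,0,0],[0,0,0]],[[-0.018,0,0],[0,0,0]],[[-0.023,0,0],[0,0,0]],[[-0.027,0,0],[0,0,0]]]'
python3 -m jog '[[[-0.004,0,0],[0,0,0]],[[-0.008,0,0],[0,0,0]],[[-0.012,0,0],[0,0,0]],[[-0.016,0,0],[0,0,0]],[[-0.020,0,0],[0,0,0]]]'
python3 -m jog '[[[-0.004,0,0],[0,0,0]],[[-0.008,0,0],[0,0,0]],[[-0.012,0,0],[0,0,0]],[[-0.016,0,0],[0,0,0]],[[-0.020,0,0],[0,0,0]]]') | grep -E 'pos|force'
```

```text
tool_pos: [0.4241, -0.0173, 0.0882]
contact_force: [0.9, 0.9, 0.0]
grip_force: 0.0
tool_pos: [0.4505, -0.0107, 0.0877]
contact_force: [-0.1, -0.7, -0.1]
grip_force: 0.0
tool_pos: [0.4696, -0.0062, 0.0877]
contact_force: [-2.0, -1.5, 0.4]
grip_force: 0.9
tool_pos: [0.4891, -0.0014, 0.0877]
contact_force: [-2.1, 0.3, -0.1]
grip_force: 1.0
```

```bash
(python3 -m jog '[[[-0.004,0,0],[0,0,0]],[[-0.008,0,0],[0,0,0]],[[-0.012,0,0],[0,0,0]],[[-0.016,0,0],[0,0,0]],[[-0.020,0,0],[0,0,0]]]'
python3 -m jog '[[[-0.004,0,0],[0,0,0]],[[-0.008,0,0],[0,0,0]],[[-0.012,0,0],[0,0,0]],[[-0.016,0,0],[0,0,0]],[[-0.020,0,0],[0,0,0]]]') | grep -E 'pos|force'
python3 - <<'E'
from h import *
cv2.imwrite("pics/top2.png",cv2.resize(optics.get_image("top")["image"][90:290,210:460],None,fx=3,fy=3,interpolation=cv2.INTER_CUBIC))
E
```

```text
tool_pos: [0.5087, 0.0032, 0.0877]
contact_force: [-2.0, -0.5, 0.5]
grip_force: 0.8
tool_pos: [0.5282, 0.0077, 0.0878]
contact_force: [-1.9, 0.2, -0.5]
grip_force: 0.7
```

View pics/top2.png

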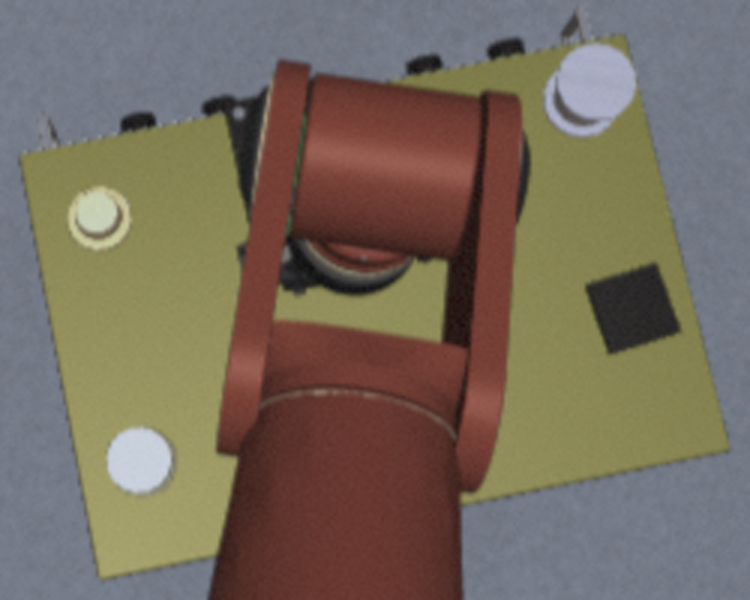

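The carrier's front-left corner is visible at about (224,99), its left side looks parallel to the instrument's, and the arm hides the rest.

Run:
```python
from h import *
I=world(crop([(22,156),(625,36),(729,450),(101,578)]),.088);c,a=frame(I)
w=world(crop([(224,99)]),.096)[0]-c
A=np.array([[np.cos(a),np.sin(a)],[-np.sin(a),np.cos(a)]]);print(A@w[:2], A@(ctrl.get_obs()["tool_pos"]-c)[:2])
```

```text
[0.15523127 0.06899752] [0.02245123 0.01720707]
```

```bash
(python3 -m jog '[[[-0.004,0,0],[0,0,0]],[[-0.008,0,0],[0,0,0]],[[-0.012,0,0],[0,0,0]],[[-0.016,0,0],[0,0,0]],[[-0.019,0,0],[0,0,0]]]'
python3 -m jog '[[[-0.001,0,0],[0,0,0]],[[-0.001,0,0],[0,0,0]],[[0.010,0,0],[0,0,0]],[[0.020,0,0],[0,0,0]],[[0.020,0,-0.03],[0,0,0]]]'
python3 -m jog '[[[0.04,0,-0.03],[0,0,0]],[[0.08,0,-0.06],[0,0,0]],[[0.1,0.04,-0.09],[0,0,0]],[[0.1,0.08,-0.11],[0,0,0]],[[0.1,0.12,-0.12],[0,0,0]]]'
python3 -m jog '[[[0,0.045,0],[0,0,0]],[[0,0.09,0],[0,0,0]],[[0,0.135,0],[0,0,0]],[[0,0.18,0],[0,0,0]],[[0,0.18,0],[0,0,0]]]') | grep -E 'pos|force|t:'
python3 - <<'E'
from h import *
cv2.imwrite("pics/top3.png",cv2.resize(optics.get_image("top")["image"][90:290,210:460],None,fx=3,fy=3,interpolation=cv2.INTER_CUBIC))
E
```

```text
t: 6.65
tool_pos: [0.5467, 0.0121, 0.0879]
tool_rot: [-0.366, 3.12, -0.0]
contact_force: [-2.6, -0.7, 1.4]
grip_force: 1.5
t: 7.15
tool_pos: [0.5218, 0.0077, 0.113]
tool_rot: [0.364, -3.111, -0.004]
contact_force: [0.1, 0.6, 0.1]
grip_force: 0.0
t: 7.65
tool_pos: [0.4014, 0.1017, 0.2406]
tool_rot: [-0.361, 3.114, 0.0]
contact_force: [1.1, 0.3, -1.2]
grip_force: 0.0
t: 8.15
tool_pos: [0.3579, 0.2796, 0.2376]
tool_rot: [0.376, -3.119, -0.003]
contact_force: [-0.0, -0.5, 1.2]
grip_force: 0.0
```

View pics/top3.png

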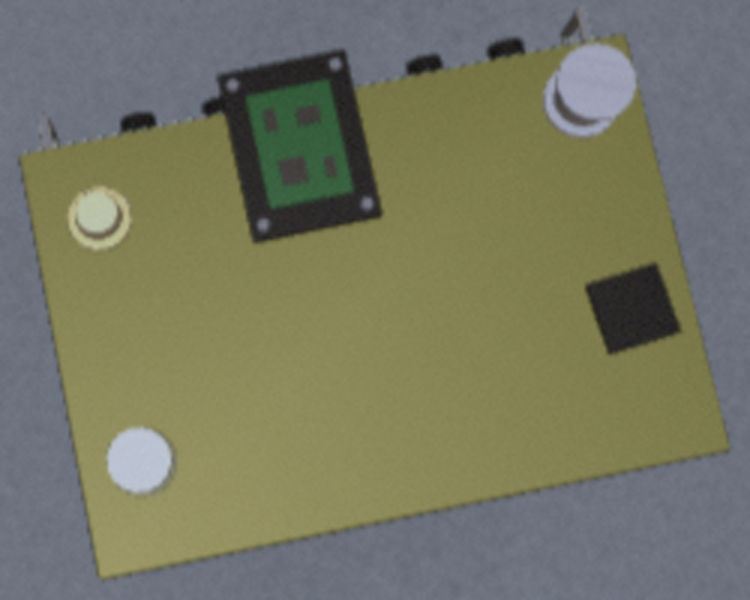

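The view is clear. The carrier is square to the eye, with corners at (218,75), (344,49), (381,214) and (254,243), and the bystanders haven't moved.

Run:
```python
from h import *
I=world(crop([(22,156),(625,36),(729,450),(101,578)]),.088);c,a=frame(I)
C=world(crop([(218,75),(344,49),(381,214),(254,243)]),.096);cc,b=frame(C)
A=np.array([[np.cos(a),np.sin(a)],[-np.sin(a),np.cos(a)]]);P=(C-c)[:,:2]@A.T
F=((I-c)[:,:2]@A.T)
print(P.round(4),F.round(4),'mean',P.mean(0),'ang deg',np.degrees(b-a))
print('overhang: edges',P[:2,0].mean()-F[:2,0].mean(),' centres',P[:,0].mean()+.06-.15,'rear-to-edge',.12-(F[:2,0].mean()-P[2:,0].mean()))
```

```text
[[ 0.1728  0.0697]
 [ 0.1735 -0.0189]
 [ 0.0551 -0.0191]
 [ 0.0527  0.069 ]] [[ 0.1459  0.2128]
 [ 0.1461 -0.2128]
 [-0.1461 -0.2127]
 [-0.146   0.2127]] mean [0.11352249 0.02516887] ang deg 0.6087628846635814
overhang: edges 0.027089744808560384  centres 0.023522491641307264 rear-to-edge 0.027899398532405778
```

The overhang comes out between 23 and 28 mm, and the angle is 0.6°. I'll nudge 4.5 mm more: retrace to 21 mm behind the last push point, then push 25.5 mm.

```bash
(python3 -m jog '[[[0,-0.045,0],[0,0,0]],[[0,-0.09,0],[0,0,0]],[[0,-0.135,0],[0,0,0]],[[0,-0.18,0],[0,0,0]],[[0,-0.18,0],[0,0,0]]]'
python3 -m jog '[[[0,-0.045,0],[0,0,0]],[[-0.02,-0.09,0],[0,0,0]],[[-0.05,-0.12,0],[0,0,0]],[[-0.09,-0.12,0],[0,0,0]],[[-0.09,-0.12,0.02],[0,0,0]]]'
python3 -m jog '[[[-0.005,0,0.04],[0,0,0]],[[-0.01,0,0.08],[0,0,0]],[[-0.01,0,0.11],[0,0,0]],[[-0.01,0,0.13],[0,0,0]],[[-0.01,0,0.13],[0,0,0]]]') | grep -E 'pos|contact|t:'
python3 -c "
from station import ctrl;print(ctrl.get_obs()['tool_pos'])"
```

```text
t: 8.7
tool_pos: [0.4024, 0.0956, 0.2377]
tool_rot: [-0.349, 3.121, -0.003]
contact_force: [0.1, 0.9, -0.1]
t: 9.2
tool_pos: [0.5212, 0.0039, 0.2199]
tool_rot: [-0.361, 3.115, -0.001]
contact_force: [-0.7, -0.2, 1.5]
t: 9.7
tool_pos: [0.5261, 0.0072, 0.0867]
tool_rot: [0.364, -3.119, -0.001]
contact_force: [0.5, -0.0, 1.1]
[0.52605524 0.00718563 0.08672603]
```

```bash
(python3 -m jog '[[[-0.006,0,0],[0,0,0]],[[-0.012,0,0],[0,0,0]],[[-0.016,0,0],[0,0,0]],[[-0.019,0,0],[0,0,0]],[[-0.021,0,0],[0,0,0]]]'
python3 -m jog '[[[-0.0015,0,0],[0,0,0]],[[-0.003,0,0],[0,0,0]],[[-0.0045,0,0],[0,0,0]],[[-0.0045,0,0],[0,0,0]],[[-0.0045,0,0],[0,0,0]]]'
python3 -m jog '[[[0.005,0,0],[0,0,0]],[[0.015,0,0],[0,0,0]],[[0.025,0,0],[0,0,0]],[[0.025,0,-0.03],[0,0,0]],[[0.06,0,-0.06],[0,0,0]]]'
python3 -m jog '[[[0.03,0,-0.03],[0,0,0]],[[0.06,0.03,-0.05],[0,0,0]],[[0.06,0.07,-0.07],[0,0,0]],[[0.06,0.11,-0.09],[0,0,0]],[[0.06,0.15,-0.09],[0,0,0]]]'
python3 -m jog '[[[0,0.045,0],[0,0,0]],[[0,0.09,0],[0,0,0]],[[0,0.135,0],[0,0,0]],[[0,0.15,0],[0,0,0]],[[0,0.15,0],[0,0,0]]]') | grep -E 'pos|contact|t:'
python3 - <<'E'
from h import *
cv2.imwrite("pics/top4.png",cv2.resize(optics.get_image("top")["image"][90:290,210:460],None,fx=3,fy=3,interpolation=cv2.INTER_CUBIC))
E
```

```text
t: 10.2
tool_pos: [0.5477, 0.0123, 0.088]
tool_rot: [-0.366, 3.12, -0.0]
contact_force: [-0.4, -0.3, 0.4]
t: 10.7
tool_pos: [0.5517, 0.0134, 0.0878]
tool_rot: [-0.366, 3.12, 0.0]
contact_force: [-2.2, -0.6, 1.5]
t: 11.2
tool_pos: [0.4933, -0.0005, 0.1476]
tool_rot: [0.366, -3.119, -0.001]
contact_force: [0.6, -0.1, 2.1]
t: 11.7
tool_pos: [0.4007, 0.1326, 0.2414]
tool_rot: [-0.363, 3.113, 0.001]
contact_force: [0.7, -0.5, -0.0]
t: 12.2
tool_pos: [0.3643, 0.2787, 0.2374]
tool_rot: [0.371, -3.119, -0.0]
contact_force: [-0.4, -0.3, -0.9]
```

View pics/top4.png

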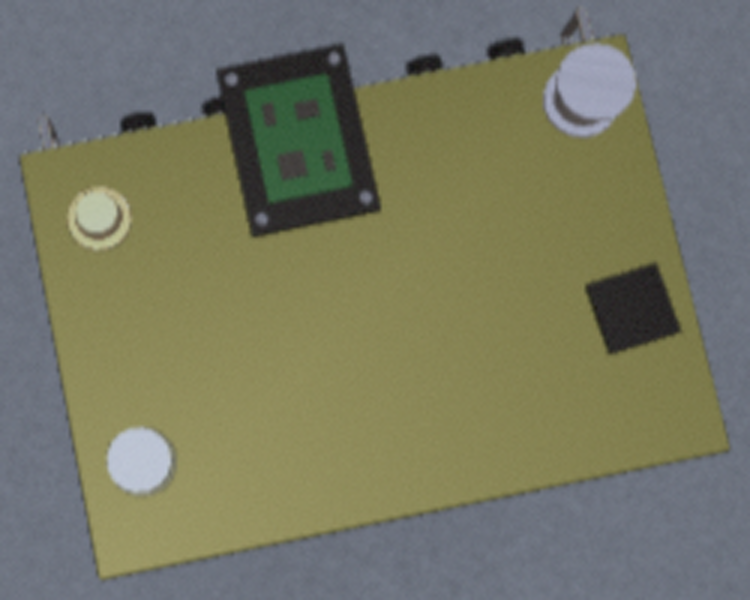

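The carrier moved forward about 4 mm (front corners (217,69) and (343,43)) and is still square. The overhang is now about 27.5 to 32 mm, the bystanders are unmoved, and the arm is clear.

```bash
python3 -c "
from station import job;print(job.finish_job())"
```

```text
the job is handed in; nothing more can be done
None
```

I pushed the carrier to an estimated 27.5–32 mm overhang (target 30 ± 7 mm), about 0.6° off square when last measured; no bystander moved, the arm is clear and the job is handed in, but no verdict came back.

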